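# Run a tap home in a truck hanger

## Task

Stand the tap wrench fully down on the tap's square head, then work the tap into the hanger's threaded hole: half a turn forward (clockwise from above), a quarter turn back, over and over, until you feel it come up firmly against the bottom of the hole. Do not force it past that or you will snap the tap. Let go and leave the wrench standing on the tap, and do not disturb the other things on the bench or bump the press.

Things in the scene. Friction and masses are not known exactly. Their poses are not given: they have to be found in the camera images.
- wrench: Loose tap wrench standing on its socket, 220 g, 77 mm tall. Origin: centre of its underside, z up. Steel socket block 28 x 28 x 25 mm, square hole in its underside 15.4 mm wide, 17 mm deep; stem with cross bar (100 mm along x, 8 mm thick, 32 mm up); blue grip 22 x 22 mm from 41 to 77 mm up. Grip and hole flats face its x and y: it fits the tap four ways.
- tap_square (a point): On the tap's vertical axis, on the flat top of the 28 mm round brass coupling, 115 mm above the bench (sinks 1.5 mm a turn); z up. Above it: dark square 14 x 14 x 12 mm, flats facing this point's x and y (it turns with them), then a tapered nose 4 mm tall, 13 to 9 mm wide. Wrench fully down: its rim rests on the brass, origin on this point, 0.1 rad of free turning play each way.
- tap (a joint): Angle of the tap, rad, 0 at the start, growing as it turns forward (clockwise seen from above). About 0.10 N m turns it either way; it stays where left. Half a turn is 3.14. The hole's depth is not known exactly: the tap meets the solid bottom somewhere between 5.1 and 5.9.
- coupling (a joint): Twist of the brass spring coupling between square and tap, rad, positive when driven forward; 2.5 N m per rad. Plain turning gives about 0.04. Firmly home against the bottom is 0.09 or more (0.23 N m), kept up 0.2 s; the tap snaps at 0.20 (0.5 N m), either way.
- fixture: Steel plate 110 x 170 mm fixed to the bench, with an aluminium truck hanger held by a black spring clamp. Origin: on the bench right below the tap. Cross tube along its y, 230 mm with the axle stubs, top 61 mm up; boss in the middle 42 mm wide, 78 mm tall; clamp handle reaches 90 mm up, 50 mm to its +x, 32 mm to its -y.
- jar: Glass jar of eight bearings, 72 mm diameter, 75 mm tall, loose; leave alone. Origin at the centre of its underside.
- wheel_a: Cream urethane wheel lying flat, 52 mm diameter, 32 mm tall, loose; leave alone. Origin at the centre of its underside.
- wheel_b: Teal urethane wheel lying flat, 52 mm diameter, 32 mm tall, loose; leave alone. Origin at the centre of its underside.
- skate_tool: Black T-shaped skate tool lying flat, 70 x 110 mm, 18 mm tall, loose; leave alone. Origin at the middle of its stem's underside.
- press: Red bearing press bolted to the bench, base 160 x 110 mm, 285 mm tall, with a pull lever that reaches 165 mm to its -x; leave alone. Origin at the centre of its base.

How it is judged:
On the way, in this order (a step that is already met when the one before it is completed fails the run):
1. the wrench is fully down and upright on the tap's square (horizontal distance between wrench and tap_square below 0.004 m and z of wrench in the frame of tap_square between -0.003 and 0.003 m and angle between wrench's own z axis and vertical below 0.12 rad), for 0.2 s.
2. with the wrench on, the tap has gone about half a turn forward (past 2.75 rad) (all of step 1 and value of joint tap above 2.75 rad), for 0.05 s.
3. it has been turned back about a quarter turn (below 2.1 rad) (all of step 1 and value of joint tap below 2.1 rad), for 0.05 s.
4. it has gone about another half turn forward (past 4.2 rad) (all of step 1 and value of joint tap above 4.2 rad), for 0.05 s.
5. it has been turned back about a quarter turn (below 3.65 rad) (all of step 1 and value of joint tap below 3.65 rad), for 0.05 s.
6. the tap is firmly against the bottom of the hole: past 4.9 rad with the coupling twisted 0.09 rad or more for 0.2 s (all of step 1 and value of joint tap above 4.9 rad and value of joint coupling above 0.09 rad), for 0.2 s.
At the end, for the whole second after the job is handed in: The tap is still home in the hole (past 4.9 rad), at rest, with the released wrench standing on it: within 4 mm of the axis, within 3 mm of fully down, tilted less than 0.12 rad (all of step 1 and value of joint tap above 4.9 rad and velocity of joint tap below 0.05 rad/s and linear speed of wrench below 0.02 m/s and contact force between the fingers and wrench below 0.1 N); the robot touches nothing.
It fails at once if the tap is overloaded and snaps (coupling twisted more than 0.20 rad either way) (value of joint coupling above 0.2 rad or value of joint coupling below -0.2 rad).
It fails at once if a bystander (jar, wheels, skate tool) is moved more than 15 mm (distance of any of jar, wheel_a, wheel_b, skate_tool from where it was at the start of the episode above 0.015 m).
It fails at once if the robot bumps the press (contact force between any of the arm, the fingers and press above 2 N).
It also fails if it takes over 72 s, if anything falls off the work surface, if the arm or the gripper's body presses on something with over 40 N, if the wrist force passes 120 N, or if a joint passes its speed limit or range.

## Robot

A 6-joint arm with a two-finger parallel gripper is mounted at the origin on the work surface. World frame = base frame: x ahead of the robot, y to its left, z up, the work surface at z = 0. Lengths are in m, angles in rad, forces in N, time in s.
With the tool pointing down it reaches from about 0.3 to 0.825 m from the base axis. Payload 5.4 kg.
Tool frame: the origin (TCP) lies at the very end of the fingers, on their centre line; the grasp point (between the pads) lies 19 mm behind it; z points along the fingers, x is the direction in which the jaws open and shut, and the axes are right-handed (so a half turn about z gives the same grasp; the last joint's range is limited). The gripper opens to 92 mm and grips with 3 to 60 N. Pads are 20 mm wide; open, the fingers measure 128 mm over their backs; the gripper's body (75 mm by 189 mm) begins 69 mm behind the grasp point.
Start: joints at [-1.482, 0.158, 1.597, -0, 1.386, -0.21], TCP at [0.169, -0.55, 0.179] pointing down, gripper open.
Joint ranges: [-2.91, 2.91], [-0.94, 2.29], [0.18, 2.7], [-1.29, 4.43], [0.17, 2.64], [-3, 3]. Speed limits (rad/s): [2.57, 2.57, 3.14, 3.14, 3.14, 3.14].

## Interface

Orientations are given as a rotation vector (axis times angle).
In Python, from workcell import bot gives the robot as it stands. Calls block until the motion is done:
- bot.goto(position, orientation): joint-space move of the TCP to a pose.
- bot.line_to(position, rot=None, max_speed=0.15): straight line of the TCP; rot=None keeps the orientation; max_speed is the mean speed in m/s.
- bot.set_joints(angles): joint-space move.
- bot.set_gripper(opening, newtons=None): opening from 0.0 (shut) to 1.0 (fully open); newtons is the grip in N (None keeps the last); returns when the fingers have stopped.
- bot.hold(seconds).
- bot.inverse_kinematics(position, orientation): joint angles nearest the present ones, or None.
- bot.read_camera(name): name is "side" or "top" or "wrist"; returns a dict with "pixels" (420x560x3 uint8, blue, green, red), "fx", "fy", "cx", "cy" (pixels), "R" (3x3) and "t" (3): a world point X has camera coordinates R X + t. Camera axes: x right, y down, z forward; pixel columns grow to the right and rows downward; lengths in m; the calibration is good to about 2 mm. A picture is of the moment at which its call begins. There is no depth.
A pose or a line that the arm cannot do raises bot.MotionError and nothing moves.
- bot.job_done(): hands the job in, once; it reports no verdict.
Readings, each from a call of its own:
- bot.current_clock(): time.
- bot.current_joints(): joint angles.
- bot.current_joint_vel(): joint speeds.
- bot.current_effort(): joint torques, N m.
- bot.current_ee_pos(): TCP position.
- bot.current_tool_rot(): TCP orientation.
- bot.current_contact_force(): force on the tool from outside, world axes, zero at the start.
- bot.current_ft_torque(): the same for the moment, N m.
- bot.current_opening(): opening from 0.0 (shut) to 1.0 (fully open).
Only numpy, scipy, OpenCV 4.12 (cv2) and the standard library are available. Lean on these libraries where they do the work, as an engineer would, in place of code of your own. Each camera call takes 0.05 s, during which the arm holds its last target.

## Working session

There is one attempt and no reset: what is moved stays moved. The work goes in short steps, each a Python script; the robot and the scene stay as the last script left them, time stands still between calls to the robot, and variables do not carry over. Pictures are saved under pics/ and viewed, and the job is handed in when it is done.

```bash
mkdir -p pics; ls
python3 - <<'E'
from workcell import bot
import cv2
for n in ("side","top","wrist"):
    c=bot.read_camera(n); cv2.imwrite(f"pics/{n}0.png",c["pixels"]); print(n,c["fx"],c["fy"],c["cx"],c["cy"],c["R"],c["t"])
print(bot.current_clock(),bot.current_ee_pos(),bot.current_tool_rot(),bot.current_opening())
E
```

```text
pics
side 461.3174783539722 461.3174783539722 275.18447697345744 210.04972400523903 [[-0.88028881 -0.47413653 -0.0169163 ]
 [-0.26622185  0.52315598 -0.80958863]
 [ 0.39270541 -0.70816832 -0.58675385]] [0.44968286 0.25351025 1.03073512]
top 487.35316104984815 487.35316104984815 281.1857574690053 210.19534151502083 [[ 1.92661798e-02 -9.99803431e-01  4.68128713e-03]
 [-9.74129199e-01 -1.98254992e-02 -2.25120529e-01]
 [ 2.25169086e-01 -2.22965888e-04 -9.74319677e-01]] [-0.07073177  0.56956551  1.3454494 ]
wrist 340.6050818385295 340.6050818385295 281.80920721528156 211.1411774723062 [[ 0.29503516 -0.95548523 -0.00149381]
 [-0.92272323 -0.28532409  0.25917562]
 [-0.24806469 -0.07508755 -0.96582906]] [-0.57446297 -0.03151102  0.39121428]
0.15 [ 0.16918121 -0.54899126  0.17775281] [-2.52648045e+00  1.86540863e+00  1.54146160e-03] 1.0023047809241148
```

View pics/side0.png

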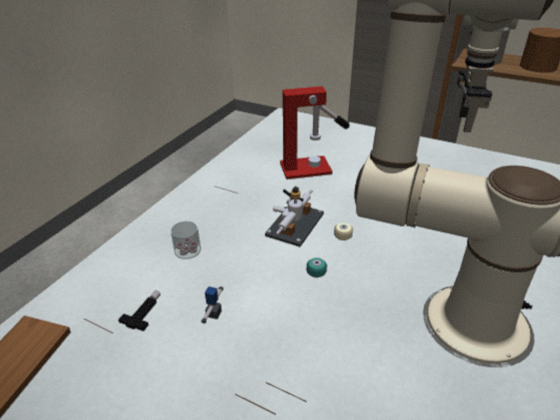

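View pics/top0.png

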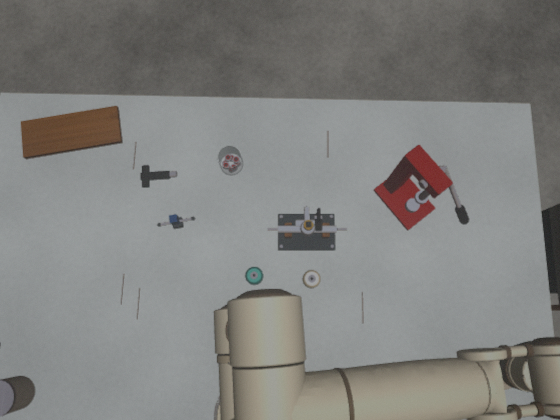

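View pics/wrist0.png

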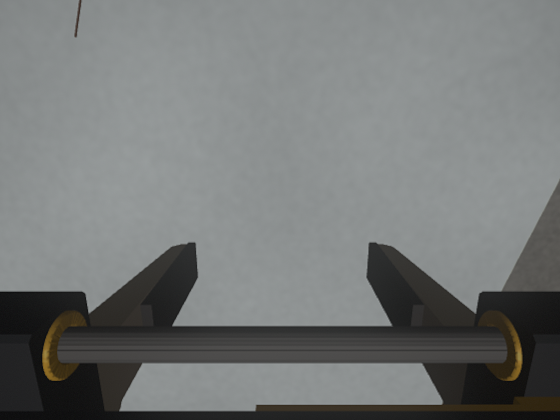

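The top view shows the wrench at about (176,221), the tap at (308,227), the jar at (231,160) and the press at (413,190). I'll enlarge the wrench and tap.

```bash
cat > h.py <<'E'
import numpy as np, cv2
from workcell import bot
def ray(c,u,v,z):
    R=np.array(c["R"]);t=np.array(c["t"]);C=-R.T@t
    d=R.T@np.array([(u-c["cx"])/c["fx"],(v-c["cy"])/c["fy"],1]); return C+d*(z-C[2])/d[2]
def proj(c,X):
    p=np.array(c["R"])@np.array(X)+np.array(c["t"]); return p[0]/p[2]*c["fx"]+c["cx"],p[1]/p[2]*c["fy"]+c["cy"]
def crop(img,x0,y0,w,h,s,name):
    cv2.imwrite("pics/"+name,cv2.resize(img[y0:y0+h,x0:x0+w],None,fx=s,fy=s,interpolation=cv2.INTER_CUBIC))
E
python3 - <<'E'
from h import *
a=cv2.imread("pics/top0.png");s=cv2.imread("pics/side0.png")
def g(i,x,y,w,h,k): return cv2.resize(i[y:y+h,x:x+w],(w*k,h*k),interpolation=cv2.INTER_CUBIC)
cv2.imwrite("pics/c1.png",np.hstack([g(a,150,196,50,50,8),g(a,283,202,50,50,8)]))
cv2.imwrite("pics/c2.png",np.hstack([g(s,190,275,50,50,8),g(s,270,175,50,50,8)]))
E
```

```text
(no output)
```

View pics/c1.png

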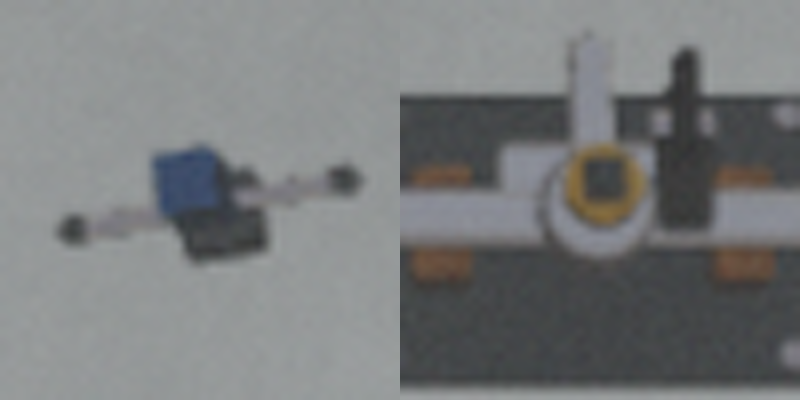

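View pics/c2.png

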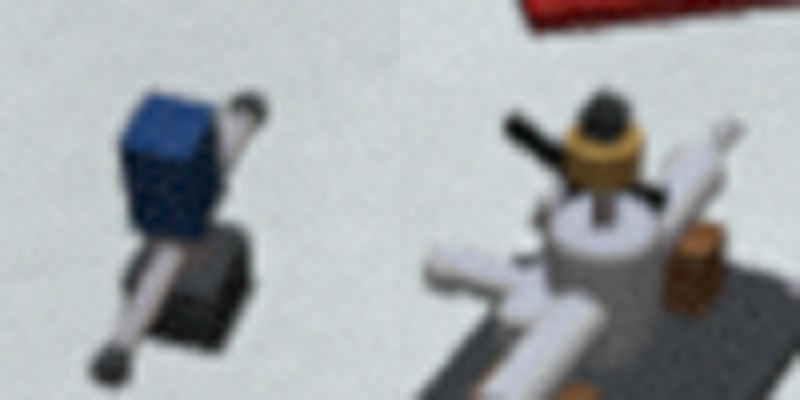

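Run:
```python
from h import *
c=bot.read_camera("top");s=bot.read_camera("side")
a=ray(c,159,224.75,.036);b=ray(c,193.1,218.5,.036);print("bar",a,b,(a+b)/2,np.linalg.norm(a-b),np.degrees(np.arctan2(*(b-a)[1::-1])))
print("griptop",ray(c,150+187/8,196+178/8,.077))
print("tap nose",ray(c,283+203/8,202+180/8,.127),"coup",ray(c,283+205/8,202+186/8,.115))
print("side griptop",ray(s,190+172/8,275+125/8,.077),"side coupling top", ray(s,270+205/8,175+137/8,.115))
for n,u,v,z in (("jar",231,165,0),("wa",312,279,.032),("wb",254,275,.032),("skate",160,175,.018),("pressbase",405,203,.02),("lever",462,215,.15)): print(n,ray(c,u,v,z))
```

```text
bar [0.5265043  0.29787276 0.036     ] [0.54724286 0.19912386 0.036     ] [0.53687358 0.24849831 0.036     ] 0.10090308991467499 -78.13950470838105
griptop [0.53824262 0.24788547 0.077     ]
tap nose [ 0.51776149 -0.13485308  0.127     ] coup [ 0.51807586 -0.13625229  0.115     ]
side griptop [0.53583836 0.24793213 0.077     ] side coupling top [ 0.51858145 -0.13657229  0.115     ]
jar [0.72633715 0.09866993 0.        ]
wa [ 0.3775827 -0.1518134  0.032    ]
wb [0.3857322  0.01501064 0.032     ]
skate [0.68406007 0.31107661 0.018     ]
pressbase [ 0.61102082 -0.43079558  0.02      ]
lever [ 0.54784063 -0.55035157  0.15      ]
```

```bash
cat >> h.py <<'E'
def down(psi): # tool down, jaw axis at yaw psi; 
    R=np.array([[np.cos(psi),np.sin(psi),0],[np.sin(psi),-np.cos(psi),0],[0,0,-1.]])
    return cv2.Rodrigues(R)[0].ravel()
def J(p,psi): 
    j=bot.inverse_kinematics(p,down(psi)); return None if j is None else np.array(j)
def st(): print("t %.2f"%bot.current_clock(),"p",np.round(bot.current_ee_pos(),4),"q",np.round(bot.current_joints(),3),"F",np.round(bot.current_contact_force(),2),"M",np.round(bot.current_ft_torque(),3),"op",round(bot.current_opening(),3))
E
python3 - <<'E'
from h import *
p=-np.pi/2
print(J([.15,-.42,.32],-1.27),J([.44,-.136,.18],p))
bot.goto([.15,-.42,.32],down(-1.27)); st()
bot.goto([.36,-.1,.3],down(p)); st()
bot.goto([.44,-.136,.18],down(p)); st()
bot.hold(.3)
c=bot.read_camera("wrist"); cv2.imwrite("pics/w1.png",c["pixels"]); np.save("w1.npy",c,allow_pickle=True)
print(proj(c,[.518,-.136,.115]))
E
```

```text
[-1.49996596e+00 -2.40061621e-01  1.70856306e+00 -4.44089210e-16
  1.67309122e+00 -2.29965958e-01] [-5.63157877e-01 -1.48613297e-01  1.90217594e+00 -4.44089210e-16
  1.38803001e+00  1.00763845e+00]
t 1.04 p [ 0.15   -0.4201  0.319 ] q [-1.5   -0.239  1.71  -0.     1.672 -0.23 ] F [ 0.21 -0.1  -0.67] M [ 0.026  0.036 -0.037] op 0.998
t 2.47 p [ 0.36   -0.1006  0.2996] q [-0.599 -0.447  1.903 -0.     1.686  0.973] F [0.01 0.13 0.08] M [ 0.008 -0.02   0.03 ] op 0.999
t 3.11 p [ 0.44   -0.1366  0.1808] q [-0.564 -0.149  1.901 -0.     1.389  1.007] F [ 0.43 -0.28  0.31] M [ 0.046  0.002 -0.023] op 0.997
(np.float64(280.2085892293611), np.float64(111.74963735864816))
```

View pics/w1.png

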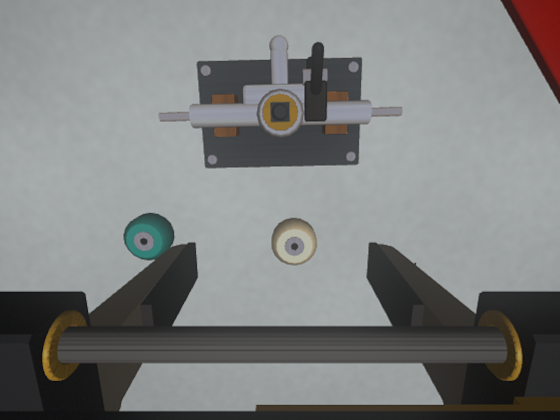

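The tap sits at about (280,112), matching the projected estimate. I'll enlarge it.

Run:
```python
from h import *
crop(cv2.imread("pics/w1.png"),250,82,60,60,10,"c3.png")
```

```text
(no output)
```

View pics/c3.png

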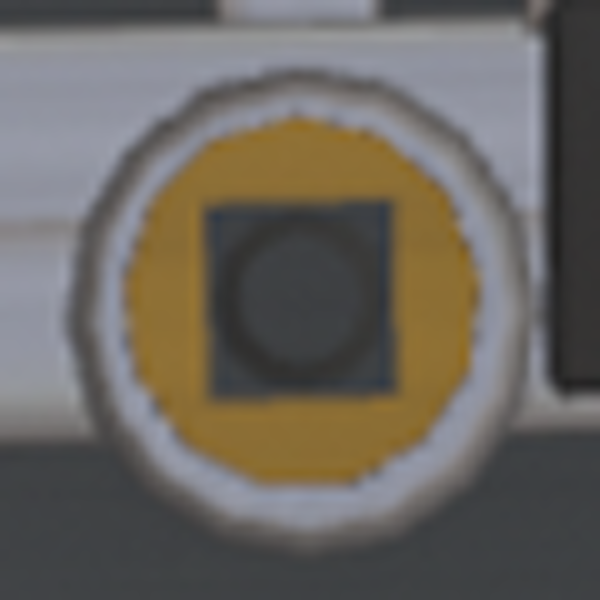

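```bash
python3 - <<'E'
from h import *
c=np.load("w1.npy",allow_pickle=True).item()
f=lambda x,y,z: ray(c,250+x/10-.45,82+y/10-.45,z)
K=[f(x,y,.127) for x,y in((207,208),(390,200),(397,392),(212,398))]
print(np.mean(K,0),[ (np.linalg.norm((K[i]-K[i-3])[:2]).round(4), np.degrees(np.arctan2((K[i-3]-K[i])[1],(K[i-3]-K[i])[0])).round(1)) for i in range(4)])
print("coup",f(302,302,.115),"diam",f(125,302,.115)-f(480,302,.115),"nose",f(301,299,.131))
print(ray(c,160,117,.05),ray(c,402,111,.05))
# wheel centres etc.
print(ray(c,295,246,.032),ray(c,144,241,.032))
E
python3 - <<'E'
from h import *
p=np.radians(-78.)
# view of wrench: camera offset -tool y = (-sin, cos)*.07
bot.line_to([.40,-.05,.28],down(-np.pi/2),max_speed=.25)
bot.goto([.46,.245,.18],down(-np.pi/2)); st()
bot.hold(.3)
c=bot.read_camera("wrist"); cv2.imwrite("pics/w2.png",c["pixels"]); np.save("w2.npy",c,allow_pickle=True)
print(proj(c,[.537,.248,.077]))
E
```

```text
[ 0.5178426  -0.13565474  0.127     ] [(np.float64(0.0134), np.float64(-87.6)), (np.float64(0.0136), np.float64(-177.5)), (np.float64(0.0138), np.float64(91.8)), (np.float64(0.0135), np.float64(1.1))]
coup [ 0.51799948 -0.13564551  0.115     ] diam [-1.92002316e-05  2.74417480e-02  0.00000000e+00] nose [ 0.51782598 -0.13563413  0.131     ]
[ 0.51463952 -0.02052167  0.05      ] [ 0.52032638 -0.25231615  0.05      ]
[ 0.37617832 -0.15221168  0.032     ] [0.3821002  0.01549696 0.032     ]
t 5.37 p [0.4605 0.244  0.18  ] q [ 2.550e-01  1.700e-02  1.745e+00 -1.000e-03  1.380e+00  1.827e+00] F [-0.98  0.26  0.29] M [-0.016  0.008 -0.051] op 1.002
(np.float64(276.68799581991874), np.float64(113.75227094563037))
```

View pics/w2.png

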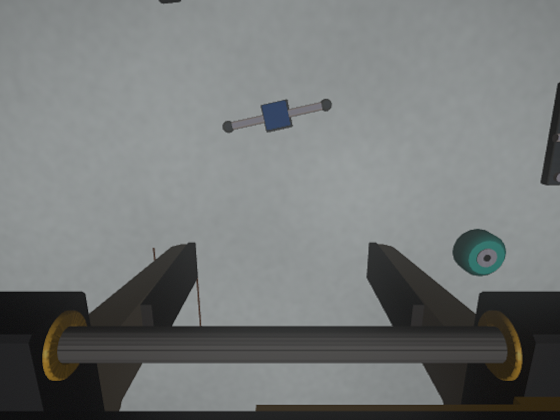

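The wrench grip is centred at about (277,116), with the bar ends at (228,127) and (326,105).

Run:
```python
from h import *
crop(cv2.imread("pics/w2.png"),220,85,116,60,6.5,"c4.png")
```

```text
(no output)
```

View pics/c4.png

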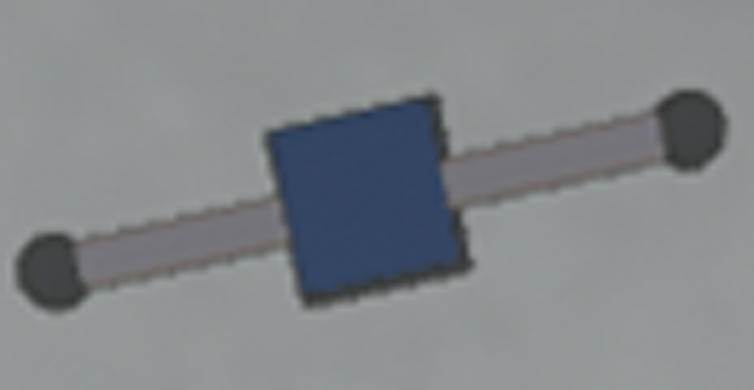

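Run:
```python
from h import *
c=np.load("w2.npy",allow_pickle=True).item()
f=lambda x,y,z: ray(c,220+x/6.5-.42,85+y/6.5-.42,z)
K=[f(x,y,.077) for x,y in((268,133),(435,96),(465,263),(303,300))]
print(np.mean(K,0),[ (np.linalg.norm((K[i]-K[i-3])[:2]).round(4), np.degrees(np.arctan2((K[i-3]-K[i])[1],(K[i-3]-K[i])[0])).round(1)) for i in range(4)])
a=f(55,272,.036);b=f(690,130,.036);print((a+b)/2,np.linalg.norm(a-b),np.degrees(np.arctan2((b-a)[1],(b-a)[0])))
print(J([.537,.248,.045],np.radians(12.5)),J([.518,-.1357,.16],np.radians(92)))
```

```text
[0.53580369 0.24847446 0.077     ] [(np.float64(0.0229), np.float64(-78.1)), (np.float64(0.022), np.float64(-169.1)), (np.float64(0.0227), np.float64(102.5)), (np.float64(0.0223), np.float64(11.5))]
[0.53593394 0.24877587 0.036     ] 0.09951546167219963 -77.89015260771717
[ 2.28524684e-01  3.35237572e-01  1.66397672e+00 -4.44089210e-16
  1.14237836e+00  1.03585276e-02] [-0.48203752  0.07075708  1.72953882  0.          1.34129676 -2.08774044]
```

Run:
```python
from h import *
r=down(np.radians(12))
bot.goto([.5359,.2486,.14],r); st()
bot.line_to([.5359,.2486,.045],r,max_speed=.12); bot.hold(.15); st()
bot.set_gripper(0.0,50); bot.hold(.2); st()
c=bot.read_camera("wrist"); cv2.imwrite("pics/w3.png",c["pixels"])
```

```text
t 7.31 p [0.5359 0.2486 0.1401] q [0.23  0.229 1.593 0.    1.319 0.021] F [-0.  -0.2  0.4] M [-0.07  -0.112 -0.01 ] op 0.999
t 8.40 p [0.5368 0.2488 0.0461] q [0.23  0.332 1.665 0.    1.142 0.021] F [ 0.51  0.45 -0.28] M [-0.007 -0.085  0.03 ] op 1.001
t 9.95 p [0.5359 0.2486 0.045 ] q [0.23  0.333 1.666 0.    1.142 0.021] F [ 0.22 -0.4   0.7 ] M [-0.028 -0.041 -0.013] op 0.004
```

View pics/w3.png

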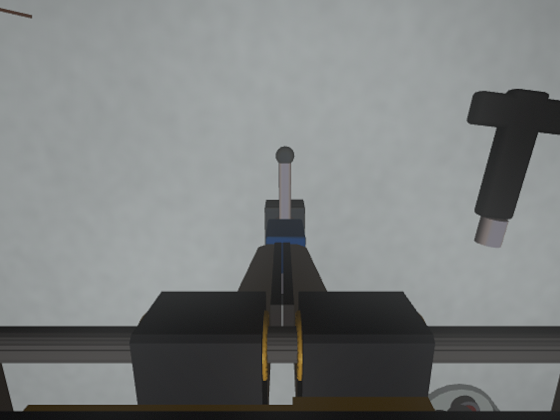

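The jaws are fully shut (0.004) and the blue grip shows in front of them at about (285,238), so the grasp missed or the wrench squirted out. I'll check the other cameras.

Run:
```python
from h import *
a=bot.read_camera("top");s=bot.read_camera("side")
cv2.imwrite("pics/s4.png",s["pixels"]);cv2.imwrite("pics/t4.png",a["pixels"])
g=lambda i,x,y,w,h,k: cv2.resize(i[y:y+h,x:x+w],(w*k,h*k),interpolation=cv2.INTER_CUBIC)
cv2.imwrite("pics/c5.png",np.hstack([g(a["pixels"],130,170,100,100,4),g(s["pixels"],160,230,100,100,4)]))
```

```text
(no output)
```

View pics/c5.png

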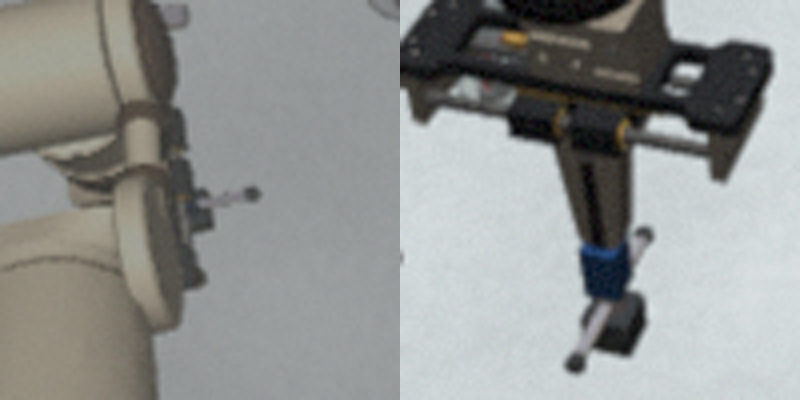

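Run:
```python
from h import *
s=bot.read_camera("side");w=bot.read_camera("wrist")
p=bot.current_ee_pos()
for dz in (0,.019,.035,.06): print(dz,np.round(proj(s,p+[0,0,dz]),1),np.round(proj(w,p+[0,0,dz]),1))
st()
crop(w["pixels"],225,130,120,90,6,"c6.png");crop(s["pixels"],290-290+185,255,60,80,7,"c7.png")
```

```text
0 [212.7 300.9] [284.  236.2]
0.019 [211.9 294.9] [284.2 246.8]
0.035 [211.2 289.8] [284.4 257.4]
0.06 [210.  281.7] [284.7 278. ]
t 10.20 p [0.5359 0.2486 0.045 ] q [ 0.23   0.333  1.666 -0.     1.142  0.021] F [ 0.41 -0.68 -0.32] M [-0.013 -0.078  0.016] op 0.005
```

View pics/c7.png

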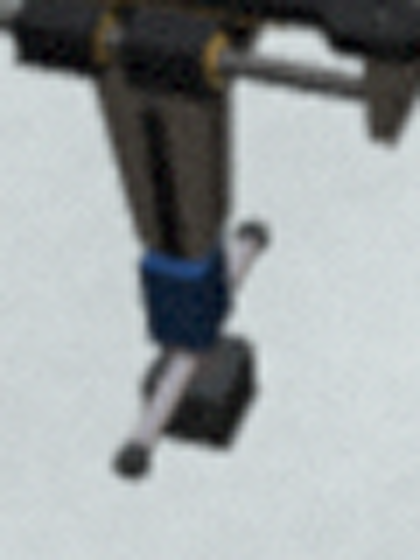

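Run:
```python
from h import *
crop(cv2.imread("pics/w3.png"),215,140,140,150,4,"c8.png")
```

```text
(no output)
```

View pics/c8.png

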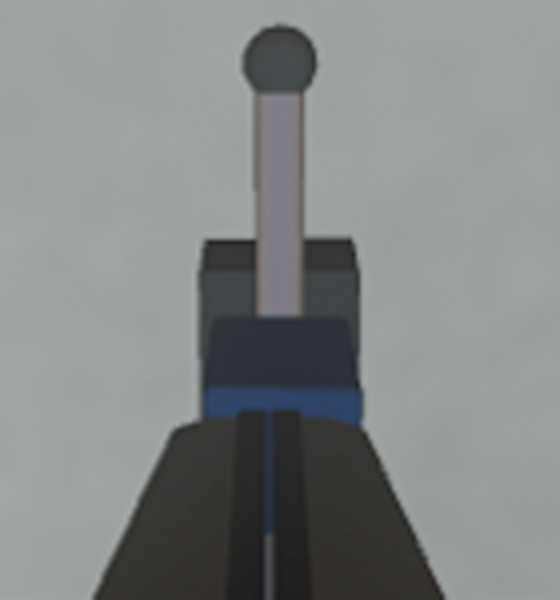

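The wrench has not moved: the ball at the −y end of the bar is at the same top-view pixel. The visible fingertips end near the top of the grip, about 30 mm above the reported TCP. I'll lift and measure where the tips really are.

Run:
```python
from h import *
p=bot.current_ee_pos()
bot.line_to([.5359,.2486,.15],down(np.radians(12)),max_speed=.25); bot.hold(.2); st()
s=bot.read_camera("side");w=bot.read_camera("wrist");np.save("s5.npy",s,allow_pickle=True);np.save("w5.npy",w,allow_pickle=True)
p=bot.current_ee_pos()
for dz in (0,.019,.03,.06): print(dz,np.round(proj(s,p+[0,0,dz]),1),np.round(proj(w,p+[0,0,dz]),1))
k=lambda i,x,y,ww,h,f: cv2.resize(i[y:y+h,x:x+ww],(ww*f,h*f),interpolation=cv2.INTER_CUBIC)
cv2.imwrite("pics/c9.png",np.hstack([k(s["pixels"],175,220,66,80,6),k(w["pixels"],250,210,66,80,6)]))
```

```text
t 10.97 p [0.5345 0.2483 0.1477] q [ 0.23   0.222  1.585 -0.     1.338  0.021] F [-0.15 -1.13  0.13] M [-0.079 -0.118 -0.038] op 0.003
0 [208.4 267.1] [284.5 236.4]
0.019 [207.5 260.4] [284.6 247. ]
0.03 [206.9 256.4] [284.7 254.2]
0.06 [205.4 245.4] [284.9 278.4]
```

View pics/c9.png

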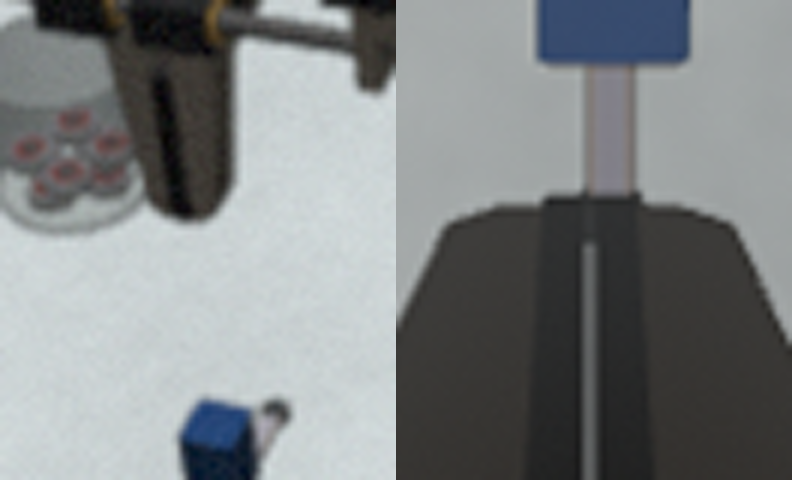

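```bash
python3 - <<'E'
from h import *
from scipy.optimize import least_squares
s=np.load("s5.npy",allow_pickle=True).item();w=np.load("w5.npy",allow_pickle=True).item()
p=np.array(bot.current_ee_pos());psi=np.radians(12);f=np.array([-np.sin(psi),np.cos(psi),0])
for h in (.006,.01):
  for dz in (.024,.027,.03,.033,.036): print(h,dz,np.round(proj(s,p+f*h+[0,0,dz]),1),np.round(proj(w,p+f*h+[0,0,dz]),1))
# width of open fingers in w1: inner tip edges
c=np.load("w1.npy",allow_pickle=True).item();q=np.array([.44,-.136,.1805])
for dz in (0,.015,.03,.04): print(dz,[np.round(proj(c,q+[h,sg*.046,dz]),1) for h in (.01,) for sg in (1,-1)])
E
python3 - <<'E'
from h import *
crop(cv2.imread("pics/w1.png"),160,225,240,70,3.3,"c10.png")
E
```

```text
0.006 0.024 [206.1 260.5] [284.7 240.3]
0.006 0.027 [205.9 259.4] [284.7 242.1]
0.006 0.03 [205.8 258.3] [284.7 244. ]
0.006 0.033 [205.6 257.2] [284.7 246. ]
0.006 0.036 [205.5 256.1] [284.7 248. ]
0.01 0.024 [205.3 261.7] [284.7 233.6]
0.01 0.027 [205.2 260.6] [284.7 235.4]
0.01 0.03 [205.  259.6] [284.7 237.2]
0.01 0.033 [204.9 258.5] [284.7 239. ]
0.01 0.036 [204.7 257.4] [284.8 240.9]
0 [array([207.9, 220.1]), array([352. , 220.1])]
0.015 [array([202.7, 227.2]), array([357.1, 227.2])]
0.03 [array([196.7, 235.4]), array([362.9, 235.4])]
0.04 [array([192.1, 241.6]), array([367.3, 241.6])]
```

View pics/c10.png

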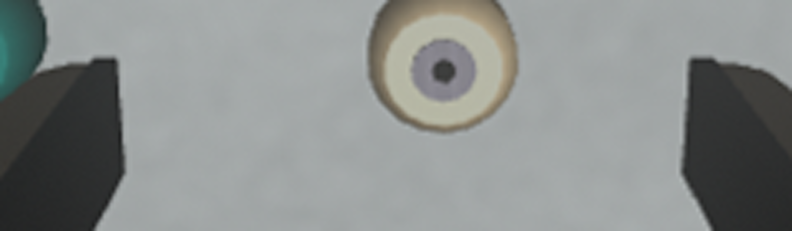

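Three measurements agree: the real fingertips are about 39 mm above the reported TCP. The open jaws' tip corners in the wrist view give 0.040, the closed tips in the wrist view 0.038, and the side view 0.039. I'll correct for that and grasp again, stepping down with a force check.

```bash
echo 'DZ=0.039  # true tip = reported TCP z + DZ' >> h.py
python3 - <<'E'
from h import *
r=down(np.radians(12))
bot.set_gripper(1.0); 
bot.line_to([.5359,.2486,.045],r,max_speed=.2)
for z in (.03,.018,.006):
    bot.line_to([.5359,.2486,z],r,max_speed=.08); F=bot.current_contact_force(); print(z,np.round(F,1))
    if np.linalg.norm(F)>6: break
st()
bot.set_gripper(0.0,50); bot.hold(.2); st()
c=bot.read_camera("wrist"); s=bot.read_camera("side")
g=lambda i,x,y,w,h,k: cv2.resize(i[y:y+h,x:x+w],(w*k,h*k),interpolation=cv2.INTER_CUBIC)
cv2.imwrite("pics/c11.png",np.hstack([g(c["pixels"],215,140,100,120,4),g(s["pixels"],165,230,100,120,4)]))
E
```

```text
0.03 [0.7 0.7 0.2]
0.018 [0.1 0.4 0.5]
0.006 [-0.9 -0.4 -0.7]
t 14.05 p [0.5351 0.2484 0.0051] q [0.23  0.389 1.684 0.    1.071 0.021] F [-0.89 -0.45 -0.69] M [-0.005 -0.085  0.035] op 1.0
t 15.31 p [0.536  0.2486 0.006 ] q [ 0.23   0.388  1.683 -0.     1.07   0.021] F [ 1.28 -0.18 -0.42] M [ 0.004 -0.28   0.055] op 0.237
```

View pics/c11.png

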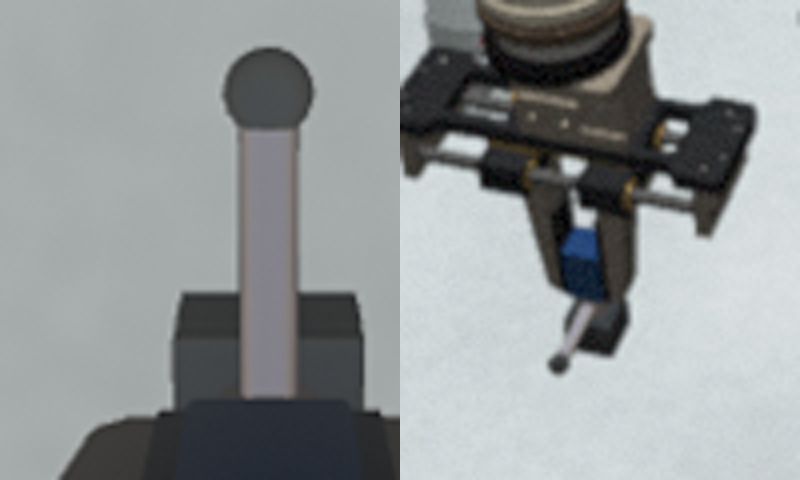

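Gripped: the opening is 0.237, which is 21.8 mm. Next I'll lift and carry the wrench over the tap.

Run:
```python
from h import *
bot.line_to([.5359,.2486,.19],down(np.radians(12)),max_speed=.2); st()
bot.goto([.518,-.136,.175],down(np.radians(92))); bot.hold(.3); st()
for n in ("wrist","side","top"):
    c=bot.read_camera(n); cv2.imwrite(f"pics/{n}6.png",c["pixels"]); np.save(n+"6.npy",c,allow_pickle=True)
g=lambda i,x,y,w,h,k: cv2.resize(cv2.imread(i)[y:y+h,x:x+w],(w*k,h*k),interpolation=cv2.INTER_CUBIC)
cv2.imwrite("pics/c12.png",np.hstack([g("pics/wrist6.png",230,120,100,150,4),g("pics/side6.png",245,100,100,150,4)]))
```

```text
t 16.48 p [0.5348 0.2483 0.1882] q [ 0.23   0.192  1.539 -0.     1.413  0.021] F [-0.75 -0.16 -2.42] M [-0.078 -0.071  0.029] op 0.238
t 18.60 p [ 0.5181 -0.1357  0.175 ] q [-0.482  0.059  1.712  0.     1.371 -2.088] F [-0.52  0.19 -1.66] M [ 0.085 -0.145  0.047] op 0.238
```

View pics/c12.png

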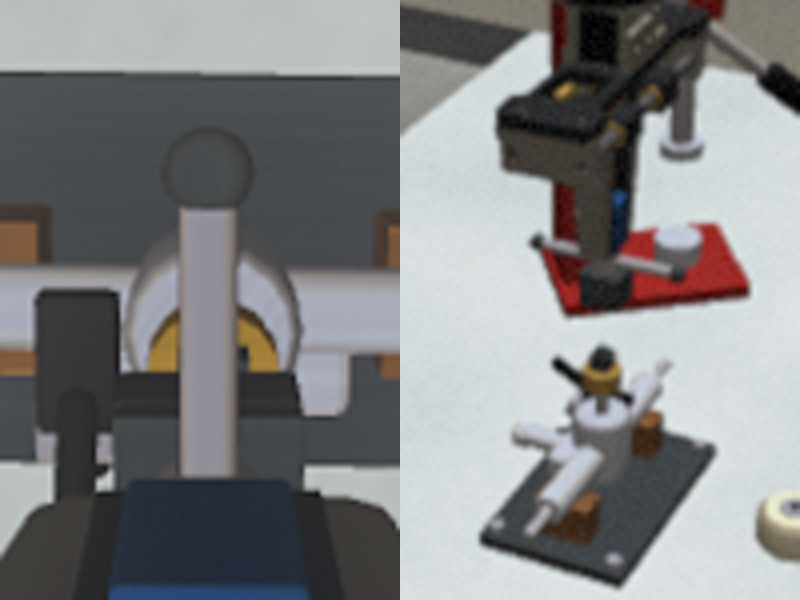

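View pics/wrist6.png

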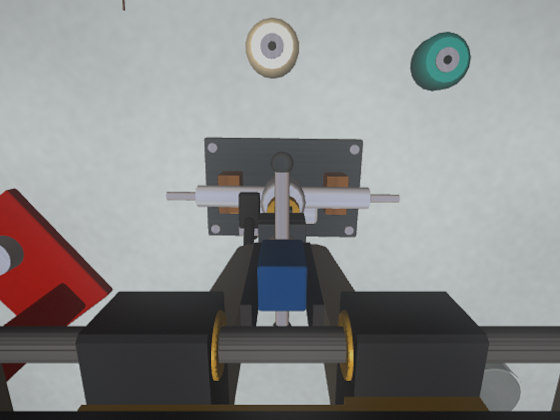

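Run:
```python
from h import *
c=np.load("wrist6.npy",allow_pickle=True).item(); p=np.array([.5181,-.1357,.175])
print(proj(c,p+[0,0,.026]),proj(c,p),proj(c,[.518,-.1357,.115]),proj(c,[.518,-.1217,.115]),proj(c,[.518,-.1497,.115]))
crop(c["pixels"],252,185,60,60,10,"c13.png")
```

```text
(np.float64(282.9332501807625), np.float64(254.1991843831168)) (np.float64(282.820668844383), np.float64(238.8758089390904)) (np.float64(282.6431581373839), np.float64(213.98418135458272)) (np.float64(299.8084708875895), np.float64(214.5827135042524)) (np.float64(265.46241744730236), np.float64(213.38511125269778))
```

View pics/c13.png

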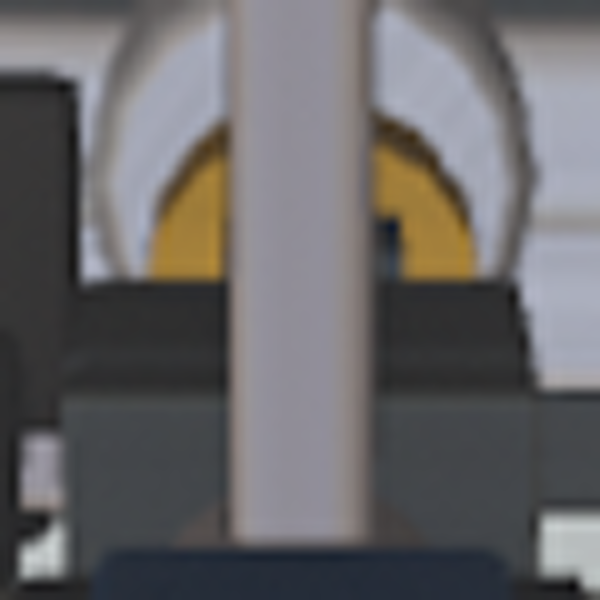

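```bash
cat > ins.py <<'E'
from h import *
import sys
def descend(x,y,psi,zs,lim=8):
    for z in zs:
        bot.line_to([x,y,z],down(psi),max_speed=.05); bot.hold(.05)
        F=np.array(bot.current_contact_force());M=np.array(bot.current_ft_torque());print("%.4f"%z,np.round(bot.current_ee_pos(),4),np.round(F,1),np.round(M,2))
        if abs(F[2]+1.7)>lim or np.hypot(F[0],F[1])>lim: print("STOP");return False
    return True
E
python3 - <<'E'
from ins import *
descend(.518,-.1347,np.radians(92),[.15,.14,.137,.135,.133,.131,.129,.127,.125,.123,.122,.121])
st()
E
```

```text
0.1500 [ 0.5182 -0.1348  0.1502] [-0.2  0.5 -2.9] [ 0.06 -0.13  0.  ]
0.1400 [ 0.5178 -0.1346  0.1398] [ 0.2 -0.1 -2.4] [ 0.07 -0.1  -0.03]
0.1370 [ 0.518  -0.1347  0.137 ] [-0.6  0.7 -2.8] [ 0.04 -0.13  0.08]
0.1350 [ 0.518  -0.1347  0.1349] [ 0.1  0.4 -2.3] [ 0.09 -0.13  0.03]
0.1330 [ 0.5183 -0.1348  0.1331] [ 0.7 -0.1 -2.2] [-0.   -0.39  0.03]
0.1310 [ 0.5187 -0.135   0.1323] [-0.9  1.3  6. ] [0.23 0.03 0.  ]
0.1290 [ 0.5189 -0.1348  0.1292] [ 2.8  0.6 -1.2] [ 0.03 -0.92 -0.02]
0.1270 [ 0.5186 -0.1347  0.1267] [ 5.5 -0.3 -2.4] [ 0.02 -1.34 -0.02]
0.1250 [ 0.5186 -0.1347  0.1248] [ 6.5 -0.3 -2.5] [-0.02 -1.44  0.02]
0.1230 [ 0.5186 -0.1347  0.1229] [ 6.1 -0.2 -2.1] [ 0.06 -1.48 -0.01]
0.1220 [ 0.5187 -0.1348  0.1221] [ 4.8  0.5 -1.1] [ 0.07 -1.39 -0.01]
0.1210 [ 0.5187 -0.1348  0.1212] [ 6.1 -0.7 -1.4] [ 0.05 -1.41 -0.  ]
t 22.85 p [ 0.5187 -0.1348  0.1212] q [-4.800e-01  1.070e-01  1.770e+00  1.000e-03  1.263e+00 -2.086e+00] F [ 6.07 -0.71 -1.39] M [ 0.048 -1.405 -0.002] op 0.237
```

It slid onto the square with a +6 N side load in x. I'll relieve that load, then find the bottom.

Run:
```python
from ins import *
descend(.5190,-.1347,np.radians(92),[.121,])
descend(.5192,-.1347,np.radians(92),[.1205,.120,.1195,.119,.1185,.118],lim=6)
st()
```

```text
0.1210 [ 0.519  -0.1347  0.1209] [ 4.2 -0.1  0.1] [ 0.02 -1.03  0.02]
0.1205 [ 0.5192 -0.1347  0.1208] [2.5 0.1 3.7] [ 0.17 -0.64 -0.02]
0.1200 [ 0.5193 -0.1348  0.1207] [0.2 0.1 6.6] [ 0.2  -0.38  0.02]
STOP
t 23.75 p [ 0.5193 -0.1348  0.1207] q [-0.479  0.11   1.768 -0.     1.263 -2.085] F [0.17 0.11 6.59] M [ 0.203 -0.378  0.025] op 0.24
```

Seated: contact at z≈0.121, as expected (115 mm plus the 6 mm grasp offset). Next is turning in monitored chunks that follow the sink and trim the side force.

```bash
cat > turn.py <<'E'
from h import *
import json,os
S=json.load(open("s.json")) if os.path.exists("s.json") else dict(x=.5193,y=-.1347,j0=-2.085,z0=.1209)
def turn(D,chunk=.4,tl=.33,k=20000.,jofs=0.,quiet=False):
    """turn wrench to delta D (fwd +). returns Mz"""
    while True:
        d=bot.current_joints()[5]-S["j0"]-jofs
        if abs(D-d)<.006: break
        t=D if abs(D-d)<=chunk else d+np.sign(D-d)*chunk
        q=J([S["x"],S["y"],S["z0"]-.0015*max(t-.1,0)/(2*np.pi)],np.radians(92))
        q[5]=S["j0"]+jofs+t; bot.set_joints(q)
        F=np.array(bot.current_contact_force());M=np.array(bot.current_ft_torque())
        if not quiet: print("D %.2f t %.2f F"%(t,bot.current_clock()),np.round(F,1),"Mz %.3f"%M[2])
        if abs(M[2])>tl: print("TORQUE STOP");return False
        for i,a in enumerate("xy"):
            S[a]+=float(np.clip(F[i]/k,-4e-4,4e-4))
        json.dump(S,open("s.json","w"))
        if abs(D-t)<1e-6: break
    return True
E
python3 - <<'E'
from turn import *
turn(.8,chunk=.2)
st();print(S)
E
```

```text
D 0.20 t 24.06 F [ 3.5 -1.3  1.7] Mz 0.054
D 0.40 t 24.37 F [ 3.8 -2.5  0.4] Mz 0.011
D 0.59 t 24.68 F [ 3.1 -0.8  0.6] Mz 0.070
D 0.78 t 24.98 F [ 2.2 -2.8  1.2] Mz 0.067
D 0.80 t 25.23 F [ 1.9 -1.8  2.6] Mz 0.064
t 25.23 p [ 0.5197 -0.1351  0.1207] q [-0.479  0.112  1.766 -0.     1.264 -1.287] F [ 1.89 -1.81  2.55] M [-0.452 -0.515  0.064] op 0.234
{'x': 0.5200252060215776, 'y': -0.13515742587598864, 'j0': -2.085, 'z0': 0.1209}
```

Run:
```python
from turn import *
turn(3.1,chunk=.46)
bot.hold(.1);st();print(S)
c=bot.read_camera("wrist");cv2.imwrite("pics/w7.png",c["pixels"])
s=bot.read_camera("side");crop(s["pixels"],245,110,100,130,5,"s7.png")
```

```text
D 1.26 t 25.74 F [-1.  -2.4  2.8] Mz 0.078
D 1.71 t 26.26 F [-1.6 -2.9  3.2] Mz 0.062
D 2.17 t 26.77 F [-3.4 -2.3  5.2] Mz 0.078
D 2.63 t 27.29 F [-3.3  0.1  4.8] Mz 0.088
D 3.08 t 27.81 F [-2.5 -1.   5.8] Mz 0.073
D 3.10 t 28.06 F [-3.3  0.6  5.6] Mz 0.044
t 28.16 p [ 0.5188 -0.1349  0.1201] q [-0.48   0.112  1.767  0.     1.264  1.011] F [-3.38 -0.84  6.82] M [-0.061  0.698  0.083] op 0.234
{'x': 0.5192648355559292, 'y': -0.13555369860057997, 'j0': -2.085, 'z0': 0.1209}
```

View pics/w7.png

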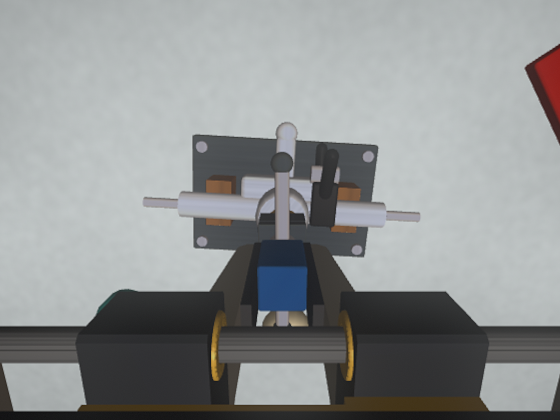

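View pics/s7.png

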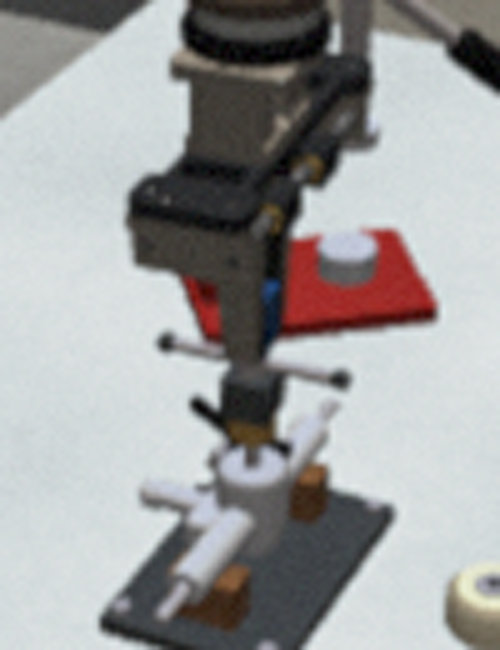

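Side view: the socket is down on the brass, and the torque looks normal. Next: back, forward, back.

Run:
```python
from turn import *
print(turn(1.72,chunk=.35)); bot.hold(.1);st()
```

```text
D 2.75 t 28.69 F [-2.5 -1.1  4.9] Mz -0.147
D 2.40 t 29.12 F [-1.6 -0.5  4.7] Mz -0.013
D 2.05 t 29.54 F [-1.9 -0.6  3. ] Mz -0.051
D 1.72 t 29.96 F [ 0.  -0.8  2.3] Mz -0.090
True
t 30.06 p [ 0.5192 -0.1356  0.1205] q [-0.481  0.111  1.768  0.     1.263 -0.361] F [-0.66 -0.81  1.93] M [-0.224 -0.029 -0.065] op 0.233
```

Run:
```python
from turn import *
print(turn(1.6)); print(turn(4.5,chunk=.46)); bot.hold(.1);st()
```

```text
D 1.60 t 30.31 F [ 1.  -1.8  0.9] Mz -0.055
True
D 2.06 t 30.82 F [-0.9 -0.2  1.9] Mz 0.047
D 2.52 t 31.34 F [-1.4  1.   3.1] Mz 0.010
D 2.98 t 31.86 F [-1.7  1.7  3.5] Mz 0.094
D 3.44 t 32.38 F [-1.5  3.9  4.7] Mz -0.002
D 3.89 t 32.89 F [-1.7  5.   5.1] Mz 0.060
D 4.35 t 33.41 F [-0.5  4.5  3.9] Mz 0.088
D 4.50 t 33.67 F [0.3 5.2 3.2] Mz 0.043
True
t 33.77 p [ 0.5189 -0.1347  0.1198] q [-4.800e-01  1.100e-01  1.770e+00  1.000e-03  1.261e+00  2.409e+00] F [-0.25  5.26  2.1 ] M [ 1.266 -0.021  0.058] op 0.232
```

Run:
```python
from turn import *
print(turn(4.6)); print(turn(3.2,chunk=.46)); bot.hold(.15);st()
a=[]
for i in range(10): a.append(bot.current_ft_torque()[2])
print(np.round(a,3)); bot.hold(.05); print(bot.current_ft_torque()[2],bot.current_effort()[5],bot.current_clock(),S)
```

```text
D 4.60 t 34.02 F [1.1 4.9 2.2] Mz 0.059
True
D 4.13 t 34.55 F [0.3 3.8 1.7] Mz -0.063
D 3.67 t 35.07 F [-0.4  3.   1.2] Mz -0.111
D 3.22 t 35.58 F [-0.7 -1.2  0.6] Mz -0.051
D 3.20 t 35.83 F [-1.3 -0.8  0.3] Mz -0.156
True
t 35.98 p [ 0.5185 -0.1347  0.1201] q [-4.790e-01  1.090e-01  1.770e+00 -1.000e-03  1.262e+00  1.116e+00] F [-2.06 -1.53  0.62] M [-0.425  0.34  -0.107] op 0.239
[-0.107 -0.107 -0.107 -0.107 -0.107 -0.107 -0.107 -0.107 -0.107 -0.107]
-0.11915987962859831 -0.09344791760668159 36.0333 {'x': 0.518593494478642, 'y': -0.13424994050380623, 'j0': -2.085, 'z0': 0.1209}
```

Run:
```python
from turn import *
bot.set_gripper(0.65); print(bot.current_opening()); st()
q=np.array(bot.current_joints());p=np.array(bot.current_ee_pos())
bot.line_to([S["x"],S["y"],p[2]+.012],max_speed=.08)
q=J([S["x"],S["y"],p[2]+.012],np.radians(92)); q[5]=S["j0"]+3.2-np.pi
bot.set_joints(q); st()
c=bot.read_camera("side");crop(c["pixels"],245,110,100,130,5,"s8.png")
```

```text
0.650891260470766
t 36.74 p [ 0.5187 -0.1342  0.1202] q [-0.479  0.109  1.77   0.     1.262  1.115] F [ 0.1   0.28 -0.21] M [-0.002 -0.038 -0.051] op 0.651
t 39.69 p [ 0.5186 -0.1343  0.1321] q [-0.479  0.097  1.759 -0.     1.286 -2.026] F [-0.4   0.17 -0.11] M [ 0.016 -0.132 -0.061] op 0.65
```

View pics/s8.png

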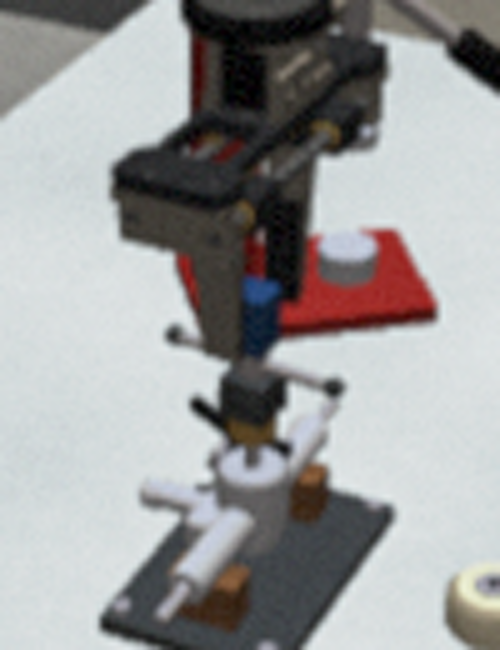

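Side view: the released wrench stands upright and seated with the jaws around the grip. Next I'll regrip and drive forward, then approach the bottom in fine steps.

```bash
cat >> turn.py <<'E'
def mz(n=8,dt=.02):
    a=[];e=[]
    for i in range(n):
        bot.hold(dt); a.append(bot.current_ft_torque()[2]); e.append(bot.current_effort()[5])
    return np.mean(a),np.std(a)/n**.5,np.mean(e)
E
python3 - <<'E'
from turn import *
print("free",mz())
p=np.array(bot.current_ee_pos())
bot.line_to([S["x"],S["y"],.1202],max_speed=.08)
bot.set_gripper(0.0,50); st()
print("gripped",mz(5))
print(turn(4.6,chunk=.46,jofs=-np.pi)); print("static",mz()); st()
E
```

```text
free (np.float64(-0.006159052455944833), np.float64(0.006248665866964549), np.float64(0.0016530620814592112))
t 40.83 p [ 0.5186 -0.1345  0.1203] q [-0.479  0.109  1.77  -0.     1.262 -2.027] F [-0.21 -0.3  -0.48] M [-0.119 -0.084 -0.014] op 0.24
gripped (np.float64(-0.045724268168905915), np.float64(0.008057130256534793), np.float64(-0.05886409152299166))
D 3.66 t 41.43 F [-0.3 -1.4  1.3] Mz 0.055
D 4.12 t 41.95 F [ 1.1 -0.3  1.8] Mz 0.108
D 4.57 t 42.47 F [1.7 1.1 2. ] Mz 0.059
D 4.60 t 42.72 F [1.8 0.3 1.4] Mz 0.100
True
static (np.float64(0.08669426879001689), np.float64(0.008976329215314513), np.float64(0.08832324645482004))
t 42.85 p [ 0.519  -0.1343  0.12  ] q [-0.479  0.11   1.77   0.     1.261 -0.628] F [2.87 0.78 2.46] M [ 0.077 -0.601  0.127] op 0.239
```

Run:
```python
from turn import *
o=-np.pi
turn(4.95,chunk=.35,jofs=o)
D=4.95
while D<6.3 and bot.current_clock()<60:
    D+=.05
    if not turn(D,jofs=o,quiet=True,tl=.33): print("stop",D,mz(5)); break
    m=mz(4,.01); print("%.2f %.2f M %.3f e %.3f"%(D,bot.current_clock(),m[0],m[2]))
    if max(m[0],m[2])>.155: 
        m=mz(6,.01); print("recheck",m)
        if (m[0]+m[2])/2>.15: break
st(); json.dump(dict(S,D=D),open("d.json","w"))
```

```text
D 4.95 t 43.27 F [2.2 0.9 1.8] Mz 0.006
5.00 43.56 M 0.097 e 0.125
5.05 43.84 M 0.065 e 0.128
5.10 44.12 M 0.068 e 0.129
5.15 44.41 M 0.074 e 0.130
5.20 44.69 M 0.096 e 0.129
5.25 44.98 M 0.091 e 0.116
5.30 45.26 M 0.061 e 0.115
5.35 45.54 M 0.103 e 0.135
5.40 45.83 M 0.144 e 0.182
recheck (np.float64(0.13451662360337693), np.float64(0.004856714134870491), np.float64(0.1569660729728639))
5.45 46.16 M 0.180 e 0.216
recheck (np.float64(0.20138238435022485), np.float64(0.01281343358146794), np.float64(0.1919132168404758))
t 46.21 p [ 0.5195 -0.1346  0.1197] q [-4.780e-01  1.130e-01  1.767e+00 -1.000e-03  1.262e+00  2.210e-01] F [ 0.35 -1.07  5.9 ] M [-0.229 -0.158  0.229] op 0.237
```

The torque has risen from about 0.09 to 0.20 N m, so the bottom contact is at about D = 5.37. I'll bring it up gently to about 0.32 N m.

Run:
```python
from turn import *
o=-np.pi; D=5.45
while D<5.62:
    D+=.02
    turn(D,jofs=o,quiet=True,tl=.38)
    m=mz(6,.02); print("%.2f %.2f M %.3f e %.3f"%(D,bot.current_clock(),m[0],m[2]))
    if (m[0]+m[2])/2>.315: break
print("hold",mz(15,.03)); st(); json.dump(dict(S,D=D),open("d.json","w"))
```

```text
5.47 46.56 M 0.226 e 0.212
5.49 46.91 M 0.225 e 0.230
5.51 47.26 M 0.254 e 0.250
5.53 47.61 M 0.252 e 0.267
5.55 47.96 M 0.267 e 0.287
5.57 48.31 M 0.286 e 0.305
5.59 48.66 M 0.313 e 0.323
hold (np.float64(0.315276940866285), np.float64(0.007782652832273552), np.float64(0.31781183928251266))
t 49.16 p [ 0.5195 -0.1346  0.1197] q [-4.780e-01  1.130e-01  1.767e+00 -1.000e-03  1.262e+00  3.610e-01] F [ 0.48 -1.2   5.24] M [-0.101 -0.085  0.381] op 0.241
```

Run:
```python
from turn import *
turn(5.37,jofs=-np.pi,quiet=True); print(mz(5))
bot.set_gripper(0.7); st()
p=np.array(bot.current_ee_pos())
bot.line_to([p[0],p[1],.20],max_speed=.12); st()
bot.goto([.42,-.10,.26],down(-np.pi/2)); bot.hold(.3); st()
for n in ("wrist","side"):
    c=bot.read_camera(n); cv2.imwrite(f"pics/{n}9.png",c["pixels"]); np.save(n+"9.npy",c,allow_pickle=True)
g=lambda i,x,y,w,h,k: cv2.resize(cv2.imread(i)[y:y+h,x:x+w],(w*k,h*k),interpolation=cv2.INTER_CUBIC)
cv2.imwrite("pics/c20.png",np.hstack([g("pics/wrist9.png",240,60,140,140,3),g("pics/side9.png",260,150,70,105,4)]))
```

```text
(np.float64(0.007627209085813413), np.float64(0.007577382426929609), np.float64(-0.0038497413333971053))
t 50.33 p [ 0.5199 -0.1346  0.1196] q [-0.478  0.113  1.767  0.     1.262  0.143] F [ 1.   -0.37  0.5 ] M [-0.054 -0.022  0.084] op 0.697
t 51.15 p [ 0.5194 -0.1343  0.1991] q [-0.478  0.046  1.678  0.     1.42   0.143] F [-0.86  0.4   0.2 ] M [-0.06  -0.009  0.015] op 0.698
t 52.33 p [ 0.4201 -0.1     0.2596] q [-0.515 -0.272  1.85   0.     1.564  1.055] F [-0.37  0.22 -0.16] M [ 0.055  0.029 -0.012] op 0.7
```

View pics/c20.png

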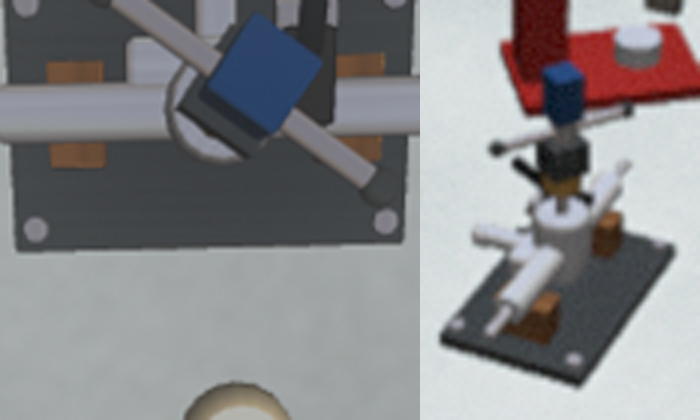

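View pics/side9.png

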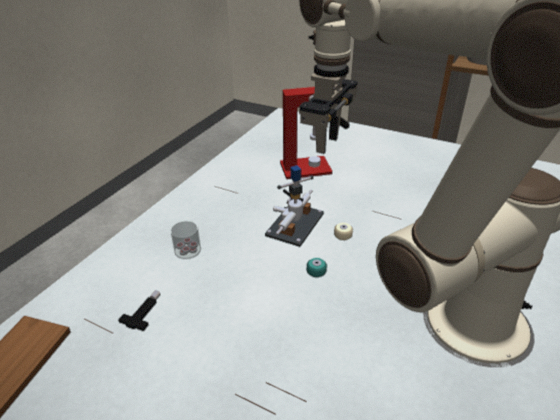

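The wrench stands upright and seated on the tap, the gripper is clear, and the bystanders are at the same pixels as before. I'll hand it in.

Run:
```python
from h import *
bot.job_done(); st()
```

```text
the job is handed in; nothing more can be done
the job is handed in; nothing more can be done
```

I seated the wrench on the tap, worked the tap to the bottom of the hole, and handed the job in at about 52 s, with no verdict reported. The wrench was left standing on the tap.

- **Missed first grasp:** the jaws closed above the wrench without touching it. Camera checks showed the real fingertips about 39 mm higher than the reported TCP. I corrected for that, and the second grasp held, with the jaws stopped 21.8 mm apart on the 22 mm grip.
- **Seating:** the wrench caught briefly on the tap's square, slid down, and met the brass at the expected height (reported TCP z about 0.121 m). It had about 6 N of side load, which I trimmed off.
- **Turning:** the wrench angles commanded, before free play and coupling twist, were forward to 3.1 rad, back to 1.6, forward to 4.6 and back to 3.2. I then regripped half a turn round and drove forward again. The tap and coupling angles can't be read directly, so I allowed for play and twist, and those margins are estimates.
- **Bottom:** torque rose from about 0.09 N m beginning at a wrench angle of about 5.37 rad. I stopped at about 0.316 N m, and the wrist moment and joint 6 torque agreed. That is roughly 0.126 rad of coupling twist, held for about 0.45 s, then unloaded before letting go.
- **Last checks:** the wrench looked upright and seated in the wrist and side views. The gripper was clear, with contact force at noise level. In the side view the jar, wheels and skate tool looked where they started. I didn't measure the final wrench height or tilt numerically.

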